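# Seat a keyed filter cell on its mount and hold it home

### The job

Fit the loose knurled filter cell, closed end up, over the spigot of the lamp mount. It will first ride on the spigot's cross pins: turn it until the keyways hidden in its bore drop over the pins, then push it fully home against the mount's sprung ring. Finish while still holding it pressed home, so that it can be locked there, and leave the other things on the bench where they are.

Things in the scene. Friction and masses are not known exactly. Their poses are not given: they have to be found in the camera images.
- cell_center (a point): centre, 23 mm above the underside, of the filter cell: a loose aluminium cap, 54 mm diameter, 46 mm high, about 150 g, standing with its closed end (dark disc in it) up and open end down; z axis up. Its side is knurled all round: grip it at any yaw, best on the upper half. Its yaw serves only to measure how far it has turned.
- cell: the same filter cell, origin at the centre of its open underside. Its bore, 34 mm diameter, has four keyways 8.5 mm wide, a quarter turn apart, running 20 mm up from the underside; above them it is hollow (47 mm diameter) up to 40 mm. Where the keyways lie about the axis is not told: find them by turning.
- mount_seat (a point): point on the upright axis of the fixed lamp mount, 22 mm above the bench: the centre of the cell's underside lies here when the cell is fully home (cell's centre then 23 mm above). The mount is an aluminium base plate 88 x 76 x 12 mm (long side along this point's x axis) with a round flange, 68 mm diameter, up to 16 mm above the bench, and a steel spigot.
- mount_pins (a point): point on the axis level with the pin tops, 36 mm above the bench. The spigot is 32 mm in diameter, its top 56 mm above the bench, the last 12 mm tapering to 20 mm. Four pins 6 mm wide stick out 6 mm, a quarter turn apart, at an angle that differs each time and is not told. A cell out of line rests on them, 14 mm above home; within about 0.06 rad of line it goes down.
- pressure_ring (a joint): travel in m of the sprung ring (52 mm diameter) round the foot of the spigot, below the pins: 0 = up, its top 30 mm above the bench; 0.008 = down at its stop, cell fully home. It resists with 4 N at first and 8 N at the stop, so a cell dropped over the pins stays 8 mm short of home until pushed, and rises again when let go.
- spool_tin_c (a point): bystander: small reel with yellow flanges, 48 mm diameter, 58 mm high, standing; point at its centre
- wick_reel_c (a point): bystander: flat disc-shaped reel, 42 mm diameter, 12 mm high; point at its centre
- solder_sucker_c (a point): bystander: pen-like desoldering pump lying along y, 210 mm long, 21 mm thick; point at its centre
Things that resemble listed ones, but are neither listed nor needed, are in the scene too. Leave any blue look-alike of the cell alone.

How it is judged (in metres and radians):
On the way:
1. the cell is over the spigot, upright, riding on the pins or lower (horizontal distance between cell_center and mount_seat below 0.004 m and z of cell_center in the frame of mount_seat below 0.041 m and angle between cell_center's own z axis and vertical below 0.2 rad).
At the end, for the whole second after the job is handed in: The cell is upright on the mount, within 4 mm of its axis, no more than 2.5 mm above home, the sprung ring is pressed down by more than 6 of its 8 mm, and the robot is touching the cell with more than 1 N, holding it there through the last second (horizontal distance between cell_center and mount_seat below 0.004 m and z of cell_center in the frame of mount_seat below 0.0255 m and angle between cell_center's own z axis and vertical below 0.1 rad and value of joint pressure_ring above 0.006 m and contact force between any of the fingers, the arm and cell above 1 N); the arm keeps its last pose, push and grip.
It fails at once if a bystander (reel, disc reel or desoldering pump) is moved more than 30 mm (distance of any of spool_tin_c, wick_reel_c, solder_sucker_c from where it was at the start of the episode above 0.03 m).
It also fails if it takes over 58 s, if anything falls off the work surface, if the arm or the gripper's body presses on something with over 40 N, if the wrist force passes 120 N, or if a joint passes its speed limit or range.

### The arm

A 6-joint arm with a two-finger parallel gripper is mounted at the origin on a cart in front of the work surface, level with it; the furniture and walls round the work are solid. World frame = base frame: x ahead of the robot, y to its left, z up, the work surface at z = 0. Lengths are in mm, angles in rad, forces in N, time in s.
With the tool pointing down it reaches from about 350 to 875 mm from the base axis. Payload 4.2 kg.
Tool frame: the origin (TCP) lies between the finger pads; the fingertips stand 19 mm ahead of it and the grasp point (between the pads) is the TCP; y points along the fingers, z is the direction in which the jaws open and shut, and the axes are right-handed (so a half turn about y gives the same grasp; the last joint's range is limited). The gripper opens to 85 mm and grips with 20 to 120 N. Pads are 22 mm wide; open, the fingers measure 114 mm over their backs; the gripper's body (76 mm by 85 mm) begins 54 mm behind the grasp point. The pads swing forward as they close: fully open they stand 13 mm farther back than shut.
Start: joints at [1.468, 0.385, 0.008, 0, -1.194, -0.259], TCP at [221.191, 584.529, 250.312] pointing down, gripper open.
Joint ranges: [-3.14, 3.14], [-1.21, 2.06], [-1.07, 1.41], [-3.16, 2.05], [-2.99, -0.16], [-3.1, 3.1]. Speed limits (rad/s): [2.79, 2.79, 3.14, 3.14, 3.14, 3.14].

### API

Orientations are given as a unit quaternion [x, y, z, w].
In Python, from bench import arm gives the robot as it stands.
- The arm moves only by the shell command python3 -m inch 'ROWS'. ROWS is JSON, a list of rows, each a list of 7 numbers: the opening, from 0 (shut) to 1 (fully open), then the shift along the tool's x, y, z in cm, then the turn, a rotation vector about the tool's x, y, z in degrees. A call has 1 to 20 rows; each row is the pose to reach, as a shift and turn from the pose commanded when the call began, along the tool's axes at that moment; what a row does not reach only later rows make up. A row lasts 1/12 s, in which the tool goes at most 41.7 mm and 7.16 degrees, less where a joint would pass 70% of its speed; a pose out of reach is approached as far as the arm can. A call with a gripper value outside its range is refused whole. The fingers move at their own pace and stop on an object; the grip force is fixed at half the most. Time passes only in rows, so rows that repeat a pose let the fingers close. It gives the time, the measured TCP pose, the force and the opening at its end, in the units of the state.
- arm.read_state(): the state, without advancing time (a new reading comes with each control period).
- arm.get_image(name): name is "side" or "top"; returns the picture (480x640x3 uint8, red, green, blue); there is no depth.
- arm.camera_params(name): a dict with "fx", "fy", "cx", "cy" (pixels), "rvec" (rotation vector, rad) and "tvec" (3), from world to camera coordinates, as OpenCV has them. Camera axes: x right, y down, z forward; pixel columns grow to the right and rows downward; lengths in mm; the calibration is good to about 2 mm. A picture is of the moment at which its call begins. camera_params takes no time and is no camera call.
- arm.job_done(): hands the job in, once; it reports no verdict.
Trained networks look in the newest picture that a camera, given by its name, has taken for a name from the list of things; names that differ only in an ending like _2 or _b are one class to them, and where a whole thing is asked for, a point or a joint stands for the part that bears it (a point fixed in the world has none). Each returns a list of dicts, best first, with "conf" (0 to 1); they miss things now and then, are a little off and sometimes report something else, mostly with a low value. They report only what shows in the picture. A call takes as long as a camera call. They do not tell look-alikes from the thing itself.
- arm.masks_of(label, camera): "mask" (480x640 bool, what is visible of it) and "extent" ([left, top, width, height] in pixels, round what is visible of it).
The state is a dict: "clock": time; "joints": joint angles; "joint_vel": joint speeds; "joint_efforts": joint torques, N m; "position": TCP position; "ee_rot": TCP orientation; "contact_force": force on the tool from outside, world axes, zero at the start; "wrist_torque": the same for the moment, N m; "gripper_width": finger opening in mm.
Only numpy, scipy, OpenCV 4.12 (cv2) and the standard library are available. Lean on these libraries where they do the work, as an engineer would, in place of code of your own. Each camera call takes 0.05 s, during which the arm holds its last target.

## Working session

There is one attempt and no reset: what is moved stays moved. The work goes in short steps, Python scripts to look and compute and a shell command to move; the robot and the scene stay as the last step left them, time stands still between calls to the robot, and variables do not carry over. Pictures are saved under pics/ and viewed, and the job is handed in when it is done.

```bash
ls; mkdir -p pics
python3 - <<'E'
from bench import arm
import cv2
s=arm.read_state()
for k in s: print(k,s[k])
for n in("side","top"):
    im=arm.get_image(n); cv2.imwrite(f"pics/{n}0.png",im[:,:,::-1]); print(n,arm.camera_params(n))
    for l in("cell","mount_seat","spool_tin_c","wick_reel_c","solder_sucker_c","pressure_ring"):
        try:
            for d in arm.masks_of(l,n): print(l,d["conf"],d["extent"],d["mask"].sum())
        except Exception as e: print(l,e)
E
```

```text
pics
clock 0.0
joints [ 1.46758386e+00  3.85556335e-01  6.62084897e-03 -4.98667732e-04
 -1.19397244e+00 -2.58622451e-01]
joint_vel [0.0002759  0.00168708 0.00077386 0.00112433 0.00187006 0.00018325]
joint_efforts [-8.12630915e-04 -3.92296958e+01  1.88395303e+01  4.18630019e+00
 -4.67234437e-03  1.23708446e-05]
position [221.02021168 584.04020564 249.21975845]
ee_rot [-0.12718972 -0.69479697  0.69631103  0.12740056]
contact_force [-0.69166078  0.27369032 -0.79352322]
wrist_torque [0.05597319 0.05686866 0.01293986]
gripper_width 85.40475433054725
side {'fx': 546.1910914274486, 'fy': 546.1910914274486, 'cx': 315.07836960054993, 'cy': 240.49893529540776, 'rvec': array([ 2.04542314, -0.25809095,  0.14340087]), 'tvec': array([-432.06668598,  113.80811379, 1088.2279231 ])}
cell 0.96 [328.9, 217.3, 25.4, 28.8] 572
cell 0.62 [291.1, 208.7, 22.2, 25.2] 487
mount_seat 0.75 [313.0, 272.6, 51.7, 28.0] 843
spool_tin_c 0.73 [279.4, 186.0, 17.3, 26.2] 417
wick_reel_c 0.66 [322.5, 355.2, 23.3, 17.9] 440
wick_reel_c 0.29 [279.7, 185.6, 14.5, 31.5] 394
solder_sucker_c 0.91 [270.4, 260.3, 29.0, 58.5] 679
solder_sucker_c 0.6 [329.0, 219.3, 26.0, 22.5] 496
pressure_ring 0.31 [312.5, 273.7, 50.3, 26.2] 815
top {'fx': 496.41224962354846, 'fy': 496.41224962354846, 'cx': 312.3046868112091, 'cy': 236.6821510778281, 'rvec': array([ 2.18547786, -2.1752289 ,  0.05212811]), 'tvec': array([ 13.62247728, 447.81797378, 980.01573349])}
cell 0.88 [210.0, 213.2, 31.4, 30.7] 681
cell 0.8 [253.0, 176.8, 25.8, 28.9] 649
mount_seat 0.9 [346.5, 207.5, 38.5, 42.9] 1036
mount_seat 0.4 [354.1, 217.4, 29.3, 24.8] 299
spool_tin_c 0.7 [151.2, 226.8, 31.7, 22.3] 672
wick_reel_c 0.68 [469.7, 252.5, 20.5, 23.3] 353
wick_reel_c 0.28 [252.0, 174.3, 25.5, 32.2] 672
solder_sucker_c 0.87 [307.6, 275.5, 102.4, 6.7] 950
```

View pics/side0.png

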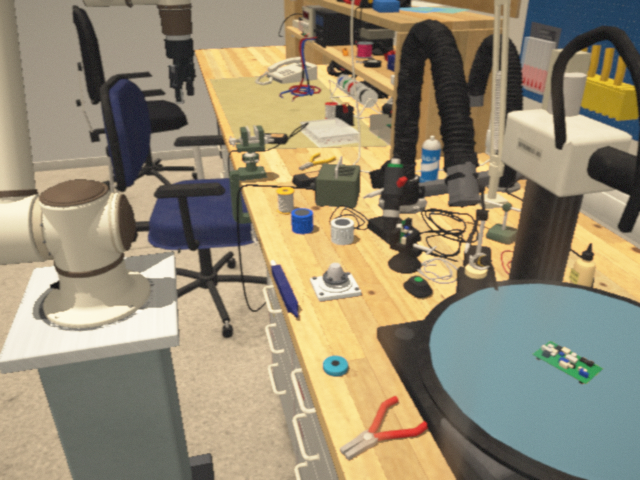

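View pics/top0.png

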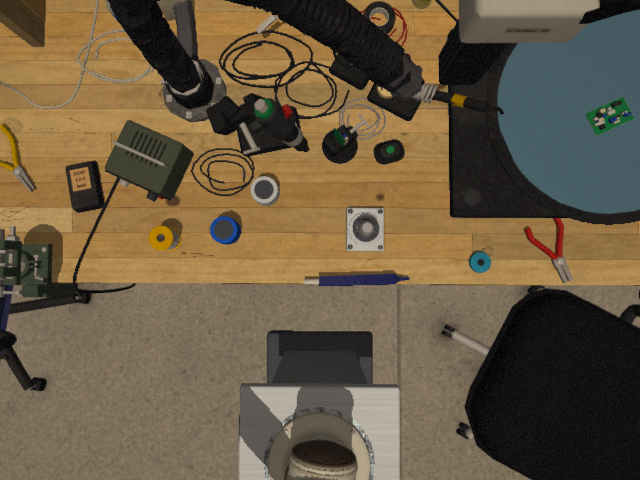

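Run:
```python
import cv2
a=cv2.imread("pics/side0.png")[160:380,230:400]; b=cv2.imread("pics/top0.png")[150:310,130:510]
cv2.imwrite("pics/side0z.png",cv2.resize(a,None,fx=2.7,fy=2.7,interpolation=cv2.INTER_CUBIC)); cv2.imwrite("pics/top0z.png",cv2.resize(b,None,fx=2.1,fy=2.1,interpolation=cv2.INTER_CUBIC))
cv2.imwrite("pics/top0m.png",cv2.resize(cv2.imread("pics/top0.png")[195:260,335:400],None,fx=8,fy=8,interpolation=cv2.INTER_CUBIC))
```

```text
(no output)
```

View zooms.

View pics/side0z.png

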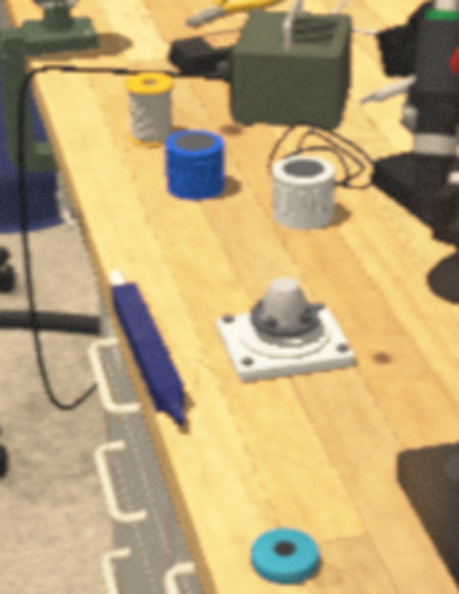

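View pics/top0z.png

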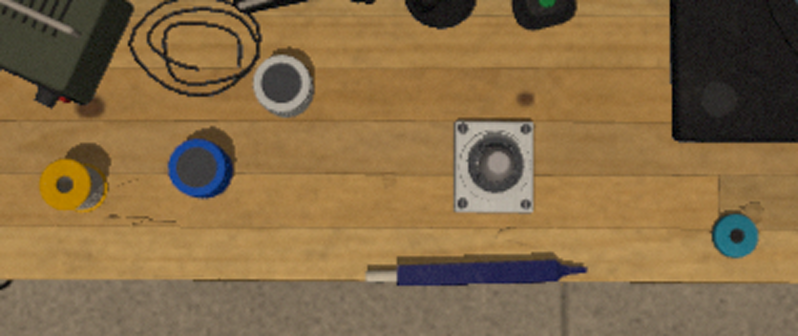

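View pics/top0m.png

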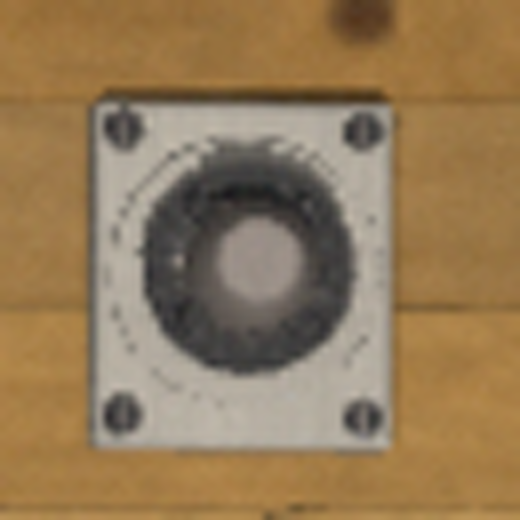

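```bash
cat > h.py <<'E'
import numpy as np, cv2
from bench import arm
from scipy.optimize import minimize
from scipy.spatial.transform import Rotation as R
W,H=640,480
def proj(cam,P):
    c=arm.camera_params(cam); K=np.array([[c['fx'],0,c['cx']],[0,c['fy'],c['cy']],[0,0,1.]])
    return cv2.projectPoints(np.asarray(P,float).reshape(-1,1,3),np.array(c['rvec'],float),np.array(c['tvec'],float),K,None)[0][:,0]
def ray(cam,uv,z):
    c=arm.camera_params(cam); Rm=cv2.Rodrigues(np.array(c['rvec'],float))[0]; t=np.array(c['tvec'],float)
    d=Rm.T@np.array([(uv[0]-c['cx'])/c['fx'],(uv[1]-c['cy'])/c['fy'],1]); o=-Rm.T@t
    return o+d*(z-o[2])/d[2]
def circ(x,y,z,r,n=60):
    a=np.linspace(0,2*np.pi,n,endpoint=False); return np.c_[x+r*np.cos(a),y+r*np.sin(a),np.full(n,z)]
S=8
def fillhulls(cam,parts):
    m=np.zeros((H,W),np.uint8)
    big=None
    for p in parts:
        uv=proj(cam,p); h=cv2.convexHull(np.round(uv*16).astype(np.int32)); cv2.fillConvexPoly(m,h,255,cv2.LINE_AA,4)
    return m/255.
def cyl(x,y,z0,z1,r): return np.vstack([circ(x,y,z0,r),circ(x,y,z1,r)])
def cellm(cam,x,y,z0=0): return fillhulls(cam,[cyl(x,y,z0,z0+46,27)])
def box(x,y,yaw,a,b,z0,z1):
    c,s=np.cos(yaw),np.sin(yaw); q=[]
    for i in(-a,a):
        for j in(-b,b):
            for z in(z0,z1): q.append([x+c*i-s*j,y+s*i+c*j,z])
    return np.array(q)
def mountm(cam,x,y,yaw):
    return fillhulls(cam,[box(x,y,yaw,44,38,0,12),cyl(x,y,12,16,34),cyl(x,y,16,30,26),np.vstack([circ(x,y,16,16),circ(x,y,44,16),circ(x,y,56,10)])])
def fit(f,mask,x0):
    g=lambda p: 1-np.minimum(f(*p),mask).sum()/np.maximum(f(*p),mask).sum()
    r=minimize(g,x0,method='Nelder-Mead',options=dict(initial_simplex=np.array([x0]+[np.array(x0)+d for d in np.eye(len(x0))*([8,8,.1][:len(x0)])]),xatol=.05,fatol=1e-5))
    return r.x,1-r.fun
E
python3 - <<'E'
from h import *
s=arm.read_state(); print(s['clock'],R.from_quat(s['ee_rot']).as_matrix().round(3))
for cam in("top","side"):
    arm.get_image(cam)
    for l in("cell","mount_seat","spool_tin_c"):
        for d in arm.masks_of(l,cam):
            e=d['extent']; c=ray(cam,(e[0]+e[2]/2,e[1]+e[3]/2),23); m=d['mask'].astype(float)
            if l!='mount_seat': print(cam,l,d['conf'],c[:2].round(0),fit(lambda x,y:cellm(cam,x,y),m,c[:2]))
            elif d['conf']>.5:
                for y0 in (0,1.57): print(cam,l,c[:2].round(0),fit(lambda x,y,w:mountm(cam,x,y,w),m,[c[0],c[1],y0]))
P={'spigot top':((367.3,227.4),56)}
for k,(uv,z) in P.items(): print(k,ray('top',uv,z))
q=np.array([ray('top',(335+u/8-.44,195+v/8-.44),12) for u,v in((123,128),(363,131),(122,413),(363,418))]); print(q.round(1),q.mean(0))
E
```

```text
0.7 [[-0.935 -0.    -0.354]
 [ 0.354  0.    -0.935]
 [ 0.    -1.    -0.   ]]
top cell 0.91 [460. 190.] (array([460.36443503, 188.85431025]), np.float64(0.9361822519473104))
top cell 0.74 [540. 107.] (array([538.29477571, 110.55488435]), np.float64(0.8869202353263101))
top mount_seat [465. -87.] (array([ 4.64610237e+02, -8.86472577e+01,  1.92992445e-02]), np.float64(0.5996645300687341))
top mount_seat [465. -87.] (array([464.90835411, -86.29997341,   1.57052271]), np.float64(0.4869901062363149))
side cell 0.91 [539. 105.] (array([540.19910387, 112.25883592]), np.float64(0.8754694999484233))
side cell 0.63 [457. 181.] (array([461.25045349, 192.16627153]), np.float64(0.9217571520390362))
side mount_seat [ 465. -116.] (array([ 4.66191580e+02, -8.61025443e+01, -1.19465681e-01]), np.float64(0.5400460905163383))
side mount_seat [ 465. -116.] (array([466.02003367, -81.61404228,   1.63008561]), np.float64(0.5240871344878165))
side spool_tin_c 0.82 [449. 319.] (array([444.91363417, 327.20767867]), np.float64(0.7753295298052332))
spigot top [463.3566476  -90.42507426  56.        ]
[[ 500.9  -59.7   12. ]
 [ 500.4 -120.    12. ]
 [ 429.1  -59.5   12. ]
 [ 428.2 -119.7   12. ]] [464.65414207 -89.73076286  12.        ]
```

```bash
cat >> h.py <<'E'
def overlay(fn,cam,img,curves,win,f,off=(0,0)):
    x0,y0,x1,y1=win; im=cv2.resize(np.ascontiguousarray(img[y0:y1,x0:x1,::-1]),None,fx=f,fy=f,interpolation=cv2.INTER_CUBIC)
    for p in curves:
        uv=(proj(cam,p)-[x0,y0]+.5)*f-.5
        cv2.polylines(im,[np.round(uv*16).astype(np.int32)],True,(0,255,0),1,cv2.LINE_AA,4)
    cv2.imwrite(fn,im); return im
E
python3 - <<'E'
from h import *
cx,cy=539,111; mx,my=464.3,-90
cur=[circ(cx,cy,46,27),circ(cx,cy,0,27),box(mx,my,0,44,38,12,12)[[0,2,6,4]],circ(mx,my,56,10),circ(mx,my,16,34),circ(mx,my,30,26)]
im={}
for cam in("top","side"): im[cam]=cv2.imread(f"pics/{cam}0.png")[:,:,::-1]
a=overlay("pics/o1.png","top",im["top"],cur,(240,165,300,215),6)
b=overlay("pics/o2.png","top",im["top"],cur,(340,203,390,253),6)
c=overlay("pics/o3.png","side",im["side"],cur,(315,205,375,255),6)
d=overlay("pics/o4.png","side",im["side"],cur,(305,255,365,305),6)
b=cv2.resize(b,(360,300))
cv2.imwrite("pics/o.png",np.vstack([np.hstack([a,b]),np.hstack([c,d])]))
E
```

```text
(no output)
```

View pics/o.png

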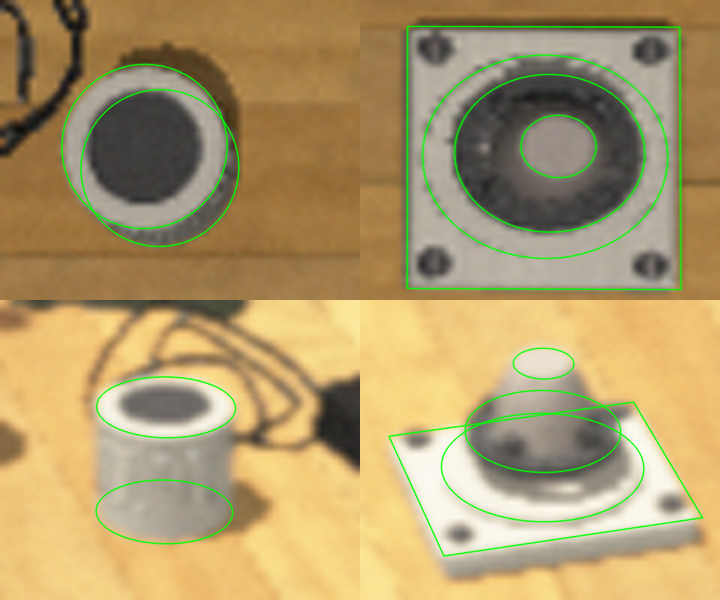

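```bash
cat >> h.py <<'E'
def delta(target):
    s=arm.read_state(); M=R.from_quat(s['ee_rot']).as_matrix(); return (M.T@(np.array(target)-s['position'])/10).round(2)
E
python3 -c "
from h import *
print(delta([539,111,130]),R.from_rotvec([0,0,0]).as_quat())"
```

```text
[-46.48  12.03  33.04] [0. 0. 0. 1.]
```

```bash
python3 -m inch '[[1,-1,0,0.7,0,0,0],[1,-3,0,2.1,0,0,0],[1,-6,0,4.3,0,0,0],[1,-9.3,0,6.6,0,0,0],[1,-12.6,0.5,9,0,0,0],[1,-15.9,1,11.3,0,0,0],[1,-19.2,1.5,13.6,0,0,0],[1,-22.5,2.5,16,0,0,0],[1,-25.8,3.5,18.3,0,0,0],[1,-29.1,4.5,20.7,0,0,0],[1,-32.4,6,23,0,0,0],[1,-35.7,7.5,25.4,0,0,0],[1,-39,9,27.7,0,0,0],[1,-42,10,29.9,0,0,0],[1,-44.5,11,31.6,0,0,0],[1,-46,11.6,32.7,0,0,0],[1,-46.5,12,33,0,0,0],[1,-46.5,12,33,0,0,0],[1,-46.5,12,33,0,0,0]]'
python3 - <<'E'
from h import *
s=arm.read_state(); print(s['clock'],s['joints'],s['position']); print(delta([539,111,30]))
print(R.from_quat(s['ee_rot']).as_matrix().round(3))
for cam,w in(("top",(215,140,315,240)),("side",(295,130,395,260))):
    im=arm.get_image(cam); overlay(f"pics/a_{cam}.png",cam,im,[circ(539,111,46,27)],w,4.5)
E
```

```text
clock: 2.68
position: [539.0, 111.1, 130.4]
ee_rot: [-0.127, -0.695, 0.696, 0.127]
contact_force: [-0.0, 0.6, 0.2]
gripper_width: 85.2
2.6833 [ 4.97953839e-01  3.77580591e-01 -3.37635251e-01  5.10639122e-06
 -8.55798395e-01  7.10607466e-01] [539.01272089 111.1441083  130.40052032]
[-1.000e-02  1.004e+01  1.000e-02]
[[-0.935 -0.    -0.354]
 [ 0.354 -0.    -0.935]
 [ 0.    -1.     0.   ]]
```

View pics/a_top.png

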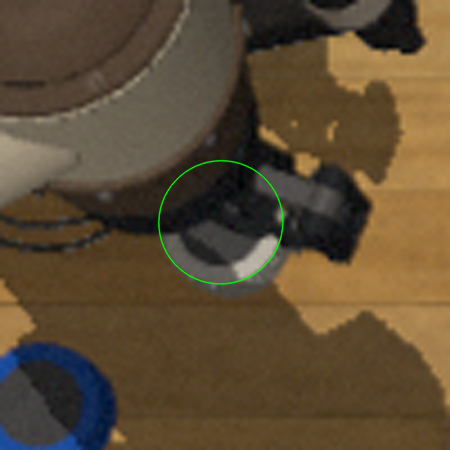

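View pics/a_side.png

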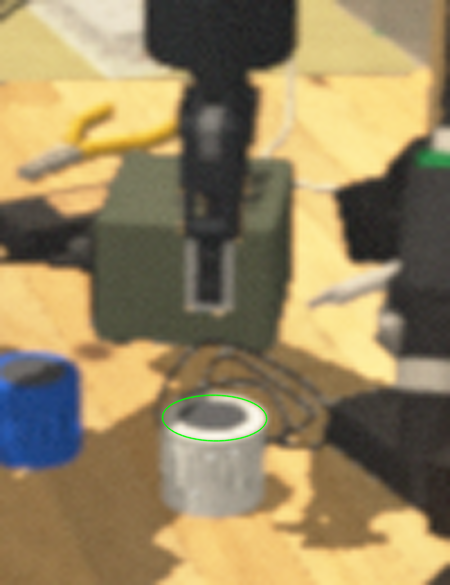

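```bash
python3 -m inch '[[1,0,1.5,0,0,0,0],[1,0,4,0,0,0,0],[1,0,6.5,0,0,0,0],[1,0,8.5,0,0,0,0],[1,0,9.6,0,0,0,0],[1,0,10,0,0,0,0],[1,0,10,0,0,0,0],[0.5,0,10,0,0,0,0],[0.3,0,10,0,0,0,0],[0.3,0,10,0,0,0,0],[0.3,0,10,0,0,0,0],[0.3,0,10,0,0,0,0],[0.3,0,10,0,0,0,0],[0.3,0,10,0,0,0,0]]'
python3 - <<'E'
from h import *
s=arm.read_state(); print(s['clock'],s['joints'],s['position'],s['contact_force'],s['wrist_torque'])
for cam,w in(("side",(295,130,395,260)),):
    im=arm.get_image(cam); overlay(f"pics/b_{cam}.png",cam,im,[circ(539,111,46,27)],w,4.5)
E
```

```text
clock: 3.95
position: [539.9, 111.7, 31.9]
ee_rot: [0.128, 0.696, -0.695, -0.126]
contact_force: [-1.6, 0.8, 6.0]
gripper_width: 52.2
3.95 [ 4.98189634e-01  5.16518044e-01 -4.25769637e-01  3.41586485e-04
 -6.26286488e-01  7.11092621e-01] [539.88540718 111.69787898  31.94198212] [-1.55208704  0.84164977  6.01642959] [0.06019784 0.54378536 0.02359624]
```

View pics/b_side.png

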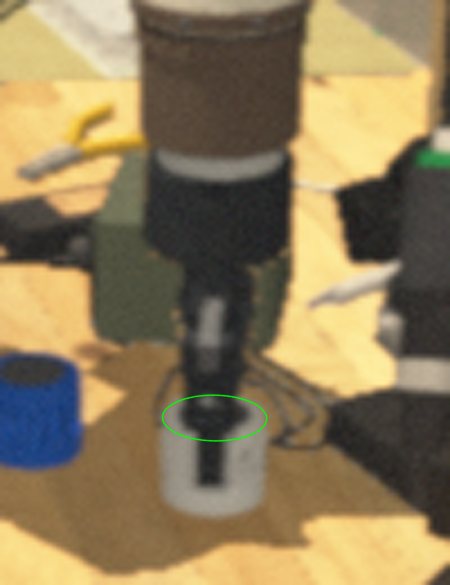

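```bash
python3 -m inch '[[0.3,0,-1,0,0,0,0],[0.3,0,-3,0,0,0,0],[0.3,0,-5.5,0,0,0,0],[0.3,0,-7.5,0,0,0,0],[0.3,0,-8.5,0,0,0,0],[0.3,0,-8.5,0,0,0,0],[0.3,0,-8.5,0,0,0,0]]'
python3 - <<'E'
from h import *
s=arm.read_state(); print(s['clock'],s['position'],s['contact_force'],s['gripper_width'])
print(delta([464.3,-90,115]))
E
```

```text
clock: 4.58
position: [538.9, 111.2, 115.4]
ee_rot: [0.127, 0.696, -0.695, -0.127]
contact_force: [-0.0, -0.1, -2.9]
gripper_width: 52.2
4.5833 [538.9253388  111.24946156 115.39154736] [-0.02810791 -0.14293602 -2.89219873] 52.15644951362786
[-1.600e-01  2.000e-02  2.146e+01]
```

```bash
python3 -m inch '[[0.3,0,0,1,0,0,0],[0.3,0,0,3,0,0,0],[0.3,0,0,6,0,0,0],[0.3,0,0,9.5,0,0,0],[0.3,0,0,13,0,0,0],[0.3,-0.1,0,16.5,0,0,0],[0.3,-0.1,0,19,0,0,0],[0.3,-0.15,0,20.7,0,0,0],[0.3,-0.15,0,21.3,0,0,0],[0.3,-0.15,0,21.45,0,0,0],[0.3,-0.15,0,21.45,0,0,0],[0.3,-0.15,0,21.45,0,0,0]]'
python3 - <<'E'
from h import *
s=arm.read_state(); print(s['clock'],s['position'],s['contact_force'],s['gripper_width'],s['joints'])
p=s['position']
for cam,w in(("side",(280,170,400,310)),("top",(315,165,425,265))):
    im=arm.get_image(cam); z0=p[2]-31.9+.0; overlay(f"pics/c_{cam}.png",cam,im,[circ(464.3,-90,z0+46,27),circ(464.3,-90,z0,27),circ(464.3,-90,16,34)],w,4)
    for d in arm.masks_of("cell",cam):
        m=d['mask'].astype(float); print(cam,d['conf'],d['extent'],m.sum())
E
```

```text
clock: 5.58
position: [464.9, -89.4, 114.9]
ee_rot: [-0.127, -0.696, 0.696, 0.127]
contact_force: [0.6, 0.1, -1.7]
gripper_width: 52.0
5.5833 [464.89872952 -89.42388587 114.89020883] [ 0.63707214  0.13688451 -1.68913593] 51.98553233773383 [ 1.54258623e-01  2.84993808e-01 -5.37519091e-01 -3.89998838e-05
 -7.48873024e-01  1.05531506e+00]
side 0.95 [321.1, 227.3, 29.4, 31.6] 557.0
side 0.9 [291.8, 210.7, 21.1, 26.6] 509.0
```

View pics/c_side.png

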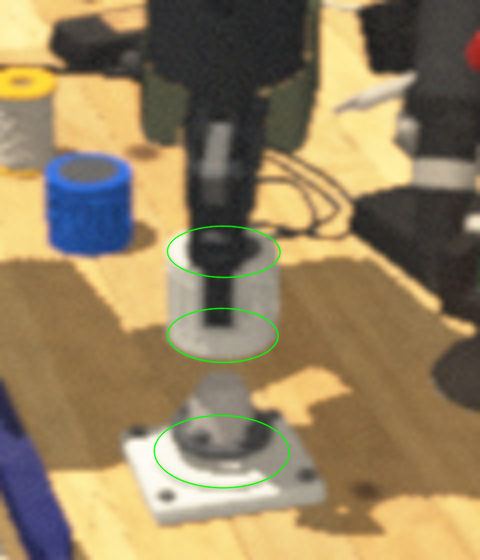

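View pics/c_top.png

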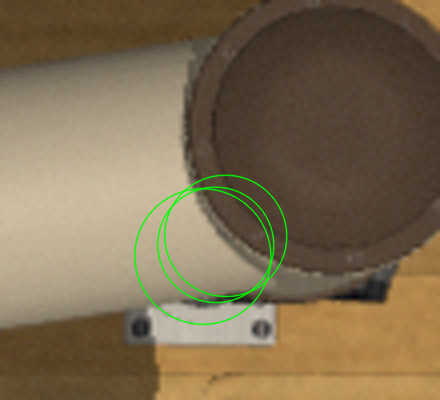

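```bash
python3 -m inch '[[0.3,0.03,0.5,0.1,0,0,0],[0.3,0.03,1.2,0.1,0,0,0],[0.3,0.03,1.9,0.1,0,0,0],[0.3,0.03,2.4,0.1,0,0,0],[0.3,0.03,2.8,0.1,0,0,0],[0.3,0.03,3.2,0.1,0,0,0],[0.3,0.03,3.6,0.1,0,0,0],[0.3,0.03,3.6,0.1,0,0,0]]'
python3 - <<'E'
from h import *
s=arm.read_state(); print(s['clock'],s['position'],s['contact_force'],s['wrist_torque'],s['gripper_width'],s['joints'])
p=s['position']
E
```

```text
clock: 6.45
position: [463.7, -90.7, 78.4]
ee_rot: [-0.127, -0.695, 0.696, 0.128]
contact_force: [0.7, -0.3, -1.6]
gripper_width: 52.2
6.45 [463.65330541 -90.73094798  78.44661213] [ 0.66403753 -0.3193136  -1.63432176] [ 0.01987653  0.04015494 -0.00589313] 52.18494038672457 [ 1.51715231e-01  3.42210259e-01 -5.77758338e-01 -2.21739403e-04
 -6.52499244e-01  1.05723681e+00]
```

```bash
python3 -m inch '[[0.3,0,0.2,0,0,0,0],[0.3,0,0.4,0,0,0,0],[0.3,0,0.6,0,0,0,0],[0.3,0,0.6,0,0,0,0]]'
python3 - <<'E'
from h import *
s=arm.read_state(); print(s['clock'],s['position'],s['contact_force'],s['wrist_torque'])
E
python3 -m inch '[[0.3,0,0.2,0,0,0,0],[0.3,0,0.4,0,0,0,0],[0.3,0,0.4,0,0,0,0]]'
python3 - <<'E'
from h import *
s=arm.read_state(); print(s['clock'],s['position'],s['contact_force'],s['wrist_torque'])
p=s['position']
for cam,w in(("side",(280,170,400,310)),):
    im=arm.get_image(cam); z0=p[2]-31.9+.0; overlay(f"pics/d_{cam}.png",cam,im,[circ(p[0],p[1],z0+46,27),circ(p[0],p[1],z0,27),circ(464.3,-90,16,34)],w,4)
E
```

```text
clock: 6.78
position: [463.9, -90.7, 73.0]
ee_rot: [-0.127, -0.696, 0.696, 0.127]
contact_force: [-0.7, 0.1, -2.0]
gripper_width: 52.3
6.7833 [463.94774597 -90.69878685  73.04820982] [-0.74670252  0.09783755 -2.01608429] [ 0.04749289 -0.0077933  -0.03097802]
clock: 7.03
position: [463.9, -90.7, 69.0]
ee_rot: [-0.127, -0.696, 0.696, 0.127]
contact_force: [-0.4, 1.1, -2.3]
gripper_width: 51.8
7.0333 [463.89661387 -90.67443586  68.97586063] [-0.38486013  1.117838   -2.2774925 ] [-0.03978646  0.02074659 -0.01382294]
```

View pics/d_side.png

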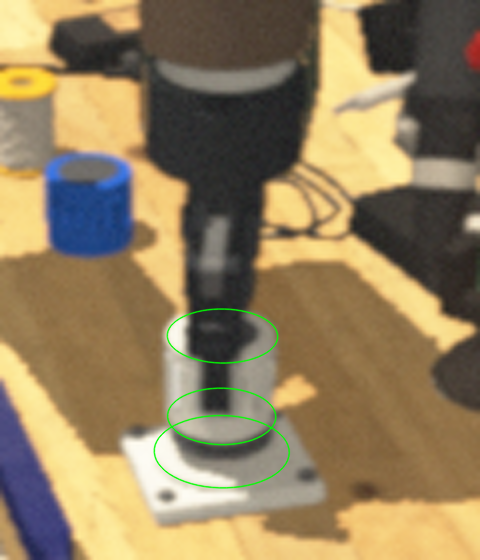

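```bash
python3 -m inch '[[0.3,0,0.1,0,0,0,0],[0.3,0,0.2,0,0,0,0],[0.3,0,0.2,0,0,0,0]]'; python3 -m inch '[[0.3,0,0.1,0,0,0,0],[0.3,0,0.1,0,0,0,0]]';python3 -m inch '[[0.3,0,0.1,0,0,0,0],[0.3,0,0.1,0,0,0,0]]'
```

```text
clock: 7.33
position: [464.3, -90.7, 67.9]
ee_rot: [-0.127, -0.696, 0.696, 0.127]
contact_force: [-2.0, 0.9, 4.1]
gripper_width: 52.1
clock: 7.5
position: [464.4, -90.7, 67.8]
ee_rot: [-0.127, -0.696, 0.696, 0.127]
contact_force: [-4.0, 0.7, 10.3]
gripper_width: 52.3
clock: 7.67
position: [464.5, -90.7, 67.8]
ee_rot: [-0.127, -0.695, 0.696, 0.126]
contact_force: [-6.1, 2.2, 19.6]
gripper_width: 52.4
```

```bash
python3 -m inch '[[0.3,0,-0.05,0,0,1,0],[0.3,0,-0.05,0,0,3,0],[0.3,0,-0.05,0,0,5,0],[0.3,0,-0.05,0,0,7,0],[0.3,0,-0.05,0,0,9,0],[0.3,0,-0.05,0,0,11,0],[0.3,0,-0.05,0,0,13,0],[0.3,0,-0.05,0,0,15,0],[0.3,0,-0.05,0,0,15,0]]'; python3 -c "
from h import *
s=arm.read_state();print(s['joints'],s['wrist_torque'])"
```

```text
clock: 8.42
position: [465.4, -91.2, 67.8]
ee_rot: [-0.218, -0.673, 0.673, 0.216]
contact_force: [-1.8, -2.8, 11.8]
gripper_width: 52.4
[ 0.15117059  0.36104205 -0.58787086  0.00278668 -0.61938708  0.79455009] [-0.74289664  0.68967897  0.04714729]
```

```bash
python3 -m inch '[[0.3,0,0,0,0,2,0],[0.3,0,0,0,0,4,0],[0.3,0,0,0,0,6,0],[0.3,0,0,0,0,8,0],[0.3,0,0,0,0,10,0],[0.3,0,0,0,0,12,0],[0.3,0,0,0,0,14,0],[0.3,0,0,0,0,15,0],[0.3,0,0,0,0,15,0]]'; python3 -c "
from h import *
s=arm.read_state();print(s['joints'],s['wrist_torque'])"
```

```text
clock: 9.17
position: [465.0, -91.0, 66.8]
ee_rot: [0.304, 0.639, -0.639, -0.302]
contact_force: [-0.0, -2.2, 4.1]
gripper_width: 52.6
[ 0.15123623  0.36252037 -0.58880989  0.00141076 -0.6172491   0.53335104] [-0.54392587  0.05653655  0.01545219]
```

```bash
python3 -m inch '[[0.3,0,0.1,0,0,0,0],[0.3,0,0.1,0,0,0,0],[0.3,0,0.1,0,0,0,0]]'; python3 -c "
from h import *
s=arm.read_state();print(s['joints'],s['wrist_torque'])"
```

```text
clock: 9.42
position: [464.1, -90.9, 64.6]
ee_rot: [-0.303, -0.639, 0.639, 0.303]
contact_force: [0.9, -3.5, 0.4]
gripper_width: 52.0
[ 1.51402737e-01  3.66027922e-01 -5.91067861e-01  3.07343167e-04
 -6.13734024e-01  5.33690409e-01] [-1.03122465 -0.20759824 -0.10837983]
```

```bash
python3 -m inch '[[0.3,0,0.1,0,0,0,0],[0.3,0,0.2,0,0,0,0],[0.3,0,0.3,0,0,0,0],[0.3,0,0.3,0,0,0,0]]'; python3 -c "
from h import *
s=arm.read_state();print(s['joints'],s['wrist_torque'])"
```

```text
clock: 9.75
position: [464.2, -91.0, 61.9]
ee_rot: [-0.303, -0.639, 0.639, 0.303]
contact_force: [-0.6, -4.8, 2.1]
gripper_width: 52.0
[ 0.15137284  0.37089327 -0.5935233   0.00077789 -0.60658819  0.53352191] [-1.58268678 -0.03950838 -0.1026947 ]
```

```bash
python3 -c "
from h import *
s=arm.read_state();M=R.from_quat(s['ee_rot']).as_matrix();print(M.round(3), M.T@[0,-.06,0])"
```

```text
[[-0.633 -0.    -0.774]
 [ 0.774 -0.    -0.633]
 [-0.    -1.     0.   ]] [-4.64448651e-02  2.81873727e-05  3.79851776e-02]
```

```bash
python3 -m inch '[[0.3,-0.05,0.1,0.04,0,0,0],[0.3,-0.05,0.3,0.04,0,0,0],[0.3,-0.05,0.5,0.04,0,0,0],[0.3,-0.05,0.5,0.04,0,0,0]]'; python3 -c "
from h import *
s=arm.read_state();print(s['joints'],s['wrist_torque'])"
```

```text
clock: 10.08
position: [464.3, -91.2, 56.9]
ee_rot: [0.303, 0.639, -0.639, -0.303]
contact_force: [-0.7, -3.1, 3.3]
gripper_width: 52.0
[ 1.50512926e-01  3.79622140e-01 -5.97571512e-01 -8.23953917e-05
 -5.93352411e-01  5.35071691e-01] [-0.82722432  0.08598598 -0.14024568]
```

```bash
python3 -m inch '[[0.3,0,0.1,0,0,0,0],[0.3,0,0.3,0,0,0,0],[0.3,0,0.4,0,0,0,0],[0.3,0,0.5,0,0,0,0],[0.3,0,0.5,0,0,0,0]]'; python3 -c "
from h import *
s=arm.read_state();print(s['joints'],s['wrist_torque'])
p=s['position']
for cam,w in(('side',(280,170,400,310)),):
    im=arm.get_image(cam); x,y=464.3,-91; overlay(f'pics/e_{cam}.png',cam,im,[circ(x,y,68,27),circ(x,y,22,27),circ(x,y,16,34)],w,4)
"
```

```text
clock: 10.5
position: [464.4, -91.3, 53.8]
ee_rot: [-0.303, -0.639, 0.639, 0.302]
contact_force: [-3.7, -1.6, 19.7]
gripper_width: 52.3
[ 0.15068091  0.38528572 -0.60053327  0.00087343 -0.58462722  0.53497721] [-0.3761294   1.47783955 -0.1322273 ]
```

View pics/e_side.png

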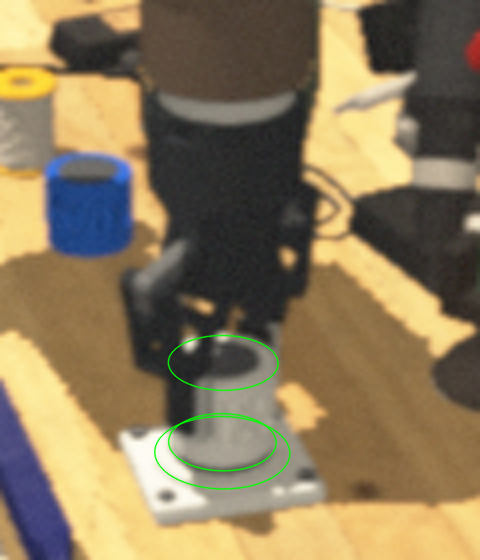

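```bash
python3 -m inch '[[0.3,0,0,0,0,0,0],[0.3,0,0,0,0,0,0],[0.3,0,0,0,0,0,0],[0.3,0,0,0,0,0,0]]'; python3 -c "
from h import *
for cam in('side','top'):
    arm.get_image(cam)
    for l in('spool_tin_c','wick_reel_c','solder_sucker_c'):
        for d in arm.masks_of(l,cam)[:1]: print(cam,l,d['conf'],d['extent'])
s=arm.read_state(); print(s['clock'],s['position'],s['contact_force'])
print(arm.job_done())"
```

```text
clock: 10.88
position: [464.4, -91.3, 53.8]
ee_rot: [-0.303, -0.639, 0.639, 0.302]
contact_force: [-4.7, -1.6, 19.8]
gripper_width: 52.0
side spool_tin_c 0.88 [277.4, 186.6, 18.1, 26.5]
side wick_reel_c 0.86 [323.7, 355.3, 20.3, 20.0]
side solder_sucker_c 0.76 [272.5, 260.2, 26.0, 58.6]
top spool_tin_c 0.65 [468.3, 252.4, 18.9, 24.7]
top wick_reel_c 0.9 [469.3, 250.3, 19.7, 23.1]
top solder_sucker_c 0.91 [306.2, 275.6, 101.7, 8.5]
11.2833 [464.37307348 -91.28246269  53.79678933] [-4.08657124 -0.54839741 19.95317689]
the job is handed in; nothing more can be done
None
```

The cell is on the mount and pressed fully home. I handed the job in at about 11.3 s with the gripper still holding it and pushing down; no verdict was reported.

- **Fit:** I gripped the aluminium cell and lowered it over the spigot. It rode on the pins at TCP z 67.8 mm. It dropped over them during the second 15° turn, so within 30° in all.
- **Pressed home:** I pushed it down to TCP z 53.8 mm, exactly 14 mm below the pin-riding height. There the force rose sharply to about 20 N and held steady at the same position. The final side picture matches the cell's outline at home, to within a millimetre or two.
- **Bystanders:** All three showed where they started, to within 2 or 3 pixels. In the last top picture the network reported the spool tin at the wick reel's position, a low-confidence mix-up. So the tin was checked only in the side view, where it had not moved.
- **Other deviations:** A sideways force of about 5 N while dropping over the pins fell after I shifted the tool 0.6 mm. I could not read the ring's travel directly; I inferred it from the height and force.

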